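# Walk the lure mould round to its fence

## Robot

A 6-joint arm with a two-finger parallel gripper is mounted at the origin on the work surface. World frame = base frame: x ahead of the robot, y to its left, z up, the work surface at z = 0. Lengths are in mm, angles in rad, forces in N, time in s.
With the tool pointing down it reaches from about 375 to 975 mm from the base axis. Payload 3.8 kg.
Tool frame: the origin (TCP) lies between the finger pads; the fingertips stand robot.nose_length ahead of it and the grasp point (between the pads) lies 8 mm behind it (robot.nose_length is the distance from the TCP to the fingertips, in mm); z points along the fingers, y is the line along which they close (so a half turn about z gives the same grasp; the last joint's range is limited). The gripper opens to 85 mm and grips with 20 to 120 N. Pads are 22 mm wide; open, the fingers measure 114 mm over their backs; the gripper's body (76 mm by 85 mm) begins 54 mm behind the grasp point. The pads swing forward as they close: fully open they stand 13 mm farther back than shut.
Start: joints at [-1.386, 0.264, 1.604, -0, 1.274, -0.037], TCP at [148.485, -658.46, 209.68] pointing down, gripper open.
Joint ranges: [-2.63, 2.63], [-0.94, 2.18], [0.31, 2.57], [-1.31, 4.45], [0, 2.66], [-2.55, 2.55]. Speed limits (rad/s): [2.57, 2.57, 3.14, 3.14, 3.14, 3.14].

## Interface

Orientations are given as a rotation vector (axis times angle).
In Python, from station import robot gives the robot as it stands.
- The arm moves only by the tool servo_tool, never from a script. Its argument "motion" is text: rows parted by semicolons, each of 6 numbers parted by spaces: the shift along the tool's x, y, z as a fraction of full scale, then the turn, a rotation vector about the tool's x, y, z as a fraction of full scale. In form: dx dy dz rx ry rz; .... A call has 1 to 12 rows; each row shifts and turns the commanded pose from where the row before left it, along the tool's axes as they then stand; what a row does not reach is not made up. Full scale, the value 1, is 0.02 m for a shift and 4 degrees for a turn. A row lasts 1/10 s, in which the tool goes at most 50 mm and 8.59 degrees, less where a joint would pass 70% of its speed; a pose out of reach is approached as far as the arm can. A call with a number of a shift or a turn outside -1 to 1 is refused whole. A call with a gripper value outside its range is refused whole. "jaw" is the closure, from 0 (fully open) to 1 (shut), set as the call begins (left out, the last holds). The fingers move at their own pace and stop on an object; the grip force is fixed at half the most. Time passes only in rows, so rows that do not move let the fingers close. It gives the time, the measured TCP pose, the force, the opening and the grip force at its end, in the units of the state.
- robot.read_state(): the state, without advancing time (a new reading comes with each control period).
- robot.read_camera(name): name is "scene" or "top" or "wrist"; returns the picture (400x640x3 uint8, blue, green, red); there is no depth.
- robot.calibration(name): a dict with "vertical_fov" (degrees; the focal length in pixels is half the picture's height over the tangent of half this angle, whatever the lens; pixels are square), "cx", "cy" (the principal point, pixels), "R" (3x3) and "t" (3): a world point X has camera coordinates R X + t; the wrist camera has in their place "hand_eye" (4x4, takes a point from camera to tool coordinates, whose origin is the TCP and whose axes are the flange's). Camera axes: x right, y down, z forward; pixel columns grow to the right and rows downward; lengths in mm; the calibration is good to about 2 mm. A picture is of the moment at which its call begins: read the wrist's pose just before it. calibration takes no time and is no camera call.
- robot.close_job(): hands the job in; it is judged then, once.
The state is a dict: "time_s": time; "qpos": joint angles; "joint_vel": joint speeds; "joint_efforts": joint torques, N m; "tcp_pos": TCP position; "tool_rot": TCP orientation; "wrist_force": force on the tool from outside, world axes, zero at the start; "torque": the same for the moment, N m; "grip_width": opening from 0.0 (shut) to 1.0 (fully open); "grip_force": force on a finger pad.
Only numpy, scipy, OpenCV 4.12 (cv2) and the standard library are available. Lean on these libraries where they do the work, as an engineer would, in place of code of your own. Each camera call takes 0.05 s, during which the arm holds its last target. There are 200 camera calls.

## Task

Without picking it up, push the heavy aluminium lure mould by its corners, one then another, walking it round flat on the bench until the long side with the pour mouth faces the wooden fence, then push it home flush against the fence with the pour mouth inside the fence's notch. Turn it roughly square before it touches the fence, so that no corner is driven into the wood; never lift or tip it, and leave everything else on the bench where it is.

Things in the scene. Friction and masses are not known exactly. Their poses are not given: they have to be found in the camera images.
- mould_centre (a point): centre of the mould, half-way up (17.5 mm above the bench): a loose, heavy (0.75 to 1 kg) aluminium block 88 mm (its x) by 110 mm (its y) by 35 mm high, lying flat and sliding with dry friction, with two lure-shaped shallow cavities (6 mm deep, no room in them for a fingertip) sunk in its top; only its four flat sides are for pushing. Its x axis points out of the long side that has the pour mouth
- mouth (a point): centre of the mould's long side with the pour mouth (44 mm along the mould's x from its centre, 17.5 mm up): the mouth is a channel 20 mm wide and 6 mm deep, open at the top, and it cuts the upper edge of that one long side only; axes as the mould's
- mould: the same mould; origin at the centre of its underside, axes as above
- fence: wooden fence fixed to the bench, 300 mm long (its y), 32 mm thick, 34 mm high, with one notch 40 mm wide and 20 mm deep in the middle of its working face. Origin: foot of the working face (which looks along the fence's -x, towards the robot), in the middle of the notch's width; the wood runs from x = 0 to x = +32 mm. Seated, the mould's axes are parallel to the fence's and its centre is 44 mm out at x = -44 mm, y = 0
- notch (a point): middle of the notch, in the plane of the fence's working face, 17.5 mm above the bench; axes as the fence's
- tin: round metal tin with lid, 62 mm across, 27 mm high, beside the work; origin: centre of its underside. Leave alone
- lure_a: carved pale wooden lure blank, 100 x 30 x 22 mm, beside the work; origin: centre of its underside, long along x. Leave alone
- lure_b: smaller carved wooden lure blank, 85 x 26 x 20 mm, at the right, nearer the robot; origin: centre of its underside. Leave alone
- board: thin plywood board, 50 x 130 x 10 mm, at the left, nearer the robot; origin: centre of its underside. Leave alone
- paint_a: red paint bottle, 38 mm across, 95 mm high, at the left; origin: centre of its underside. Leave alone
- paint_b: yellow paint bottle, 38 mm across, 95 mm high, at the left; origin: centre of its underside. Leave alone
- jar: glass jar with wooden-handled carving tools, 72 mm across, 150 mm high, at the right; origin: centre of its underside. Leave alone
- battery: tool battery pack, 75 x 110 x 54 mm, at the right; origin: centre of its underside. Leave alone
There are look-alikes about, which are no part of the job. What is shaped like the mould but blue is not meant.

How it is judged:
By the outcome, as a careful person would: the job done as asked, in the order asked, and still so for the second after the job is handed in, with the robot touching nothing.
It also fails if it takes over 69 s, if anything falls off the work surface, if the arm or the gripper's body presses on something with over 40 N, if the wrist force passes 120 N, or if a joint passes its speed limit or range.

## Working session

There is one attempt and no reset: what is moved stays moved. The work goes in short steps, Python scripts to look and compute and a tool call to move; the robot and the scene stay as the last step left them, time stands still between calls to the robot, and variables do not carry over. Pictures are saved under pics/ and viewed, at most 10 in all, crops included, and the job is handed in when it is done.

Besides the shell and the picture viewer there is one more tool, called after "Emit:" by a JSON object that holds its "api" and its "payload". servo_tool: Moves the arm, as the interface text tells. Shift numbers are shares of 0.02 m and turn numbers shares of 4 degrees, none past 1 either way. Its arguments: {"type":"object","properties":{"motion":{"type":"string"},"jaw":{"type":"number"}},"required":["motion"]}

```bash
ls; mkdir -p pics; python3 - <<'E'
from station import robot
import cv2,numpy as np
print(robot.nose_length); s=robot.read_state(); print(s)
for n in("top","scene"):
    cv2.imwrite(f"pics/{n}0.png",robot.read_camera(n)); print(n,robot.calibration(n))
print(robot.calibration("wrist"))
E
```

```text
pics
11.0
{'time_s': 0.0, 'qpos': array([-1.38588146e+00,  2.64766663e-01,  1.60540356e+00,  2.98903510e-05,
        1.27370690e+00, -3.69065755e-02]), 'joint_vel': array([ 0.00163789,  0.00105328,  0.00124968, -0.00090409, -0.00088249,
       -0.00030089]), 'joint_efforts': array([-6.74696412e-05, -5.15110195e+01, -3.67316294e+01, -5.06382585e-04,
        1.29071155e-02,  1.12960922e-05]), 'tcp_pos': array([ 148.36197956, -657.67573185,  208.33702711]), 'tool_rot': array([-3.12002499e+00, -3.47456285e-01,  2.20401337e-04]), 'wrist_force': array([-0.05809679,  0.5261275 , -0.25674112]), 'torque': array([ 0.03612353, -0.02138507, -0.02497863]), 'grip_force': 0.0, 'grip_width': 1.0040992838132992}
top {'vertical_fov': 57.104800888966324, 'cx': 317.8623334337875, 'cy': 195.10421947291712, 'R': array([[-0.00640236, -0.999842  , -0.01658285],
       [-0.98689855,  0.00899125, -0.16109132],
       [ 0.16121497,  0.01533423, -0.98680018]]), 't': array([  10.41590676,  497.77866418, 1195.43535036])}
scene {'vertical_fov': 49.57753069652003, 'cx': 324.01281342636946, 'cy': 198.74750923630216, 'R': array([[ 0.51809195,  0.85524264, -0.01186425],
       [ 0.70816281, -0.43668986, -0.55480394],
       [-0.47967298,  0.27903763, -0.83189653]]), 't': array([-265.81285562, -319.83352503, 1408.54347759])}
{'vertical_fov': 66.49448672946515, 'cx': 320.1660108427573, 'cy': 203.06151239956952, 'hand_eye': array([[ 9.59793894e-05, -9.58170554e-01, -2.86197800e-01,
         7.15761213e+01],
       [ 9.99999924e-01,  2.00365764e-04, -3.35450492e-04,
         4.70171789e-01],
       [ 3.78763025e-04, -2.86197746e-01,  9.58170500e-01,
        -1.62949541e+02],
       [ 0.00000000e+00,  0.00000000e+00,  0.00000000e+00,
         1.00000000e+00]])}
```

View pics/top0.png

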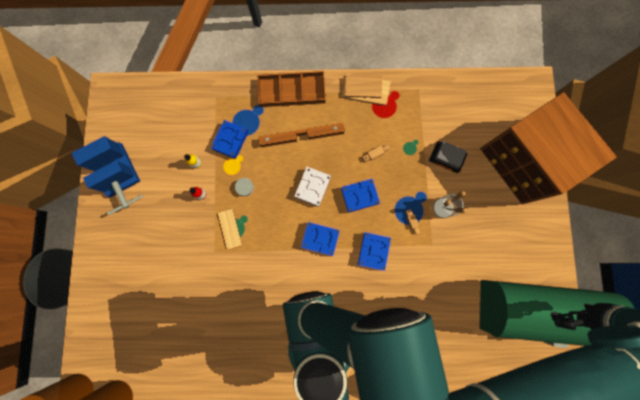

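View pics/scene0.png

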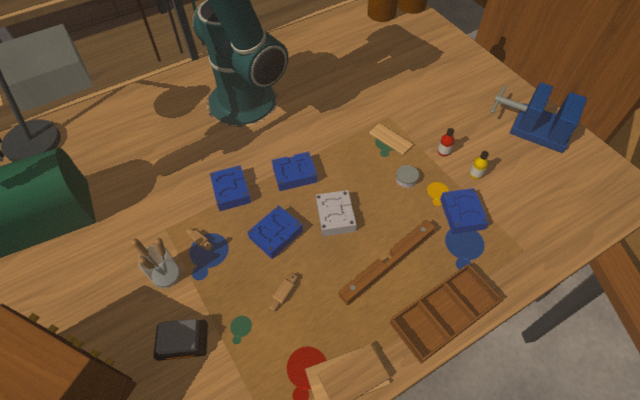

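The top view shows the grey mould at about (312,186) with the fence at (300,135) beyond it; blue look-alikes sit at its right (360,195) and nearer the robot (320,238). Next I'll measure both and take an enlarged crop.

```bash
cat > h.py <<'E'
import cv2,numpy as np
from station import robot
from scipy.spatial.transform import Rotation as Ro
def cam(n,s=None):
    c=robot.calibration(n); f=200/np.tan(np.radians(c["vertical_fov"])/2)
    if n=="wrist":
        H=np.array(c["hand_eye"]); Rt=Ro.from_rotvec(s["tool_rot"]).as_matrix()
        Rw=Rt@H[:3,:3]; o=Rt@H[:3,3]+s["tcp_pos"]
    else:
        Rw=np.array(c["R"]).T; o=-Rw@np.array(c["t"])
    return f,c["cx"],c["cy"],Rw,o
def ray(n,px,z,s=None):
    f,cx,cy,Rw,o=cam(n,s); px=np.atleast_2d(px).astype(float)
    d=np.c_[(px[:,0]-cx)/f,(px[:,1]-cy)/f,np.ones(len(px))]@Rw.T
    return (o+d*((z-o[2])/d[:,2])[:,None])[:,:2]
def proj(n,X,s=None):
    f,cx,cy,Rw,o=cam(n,s); p=(np.atleast_2d(X)-o)@Rw
    return np.c_[f*p[:,0]/p[:,2]+cx,f*p[:,1]/p[:,2]+cy]
E
python3 - <<'E'
from h import *
im=cv2.imread("pics/top0.png")
hsv=cv2.cvtColor(im,cv2.COLOR_BGR2HSV)
def cont(mask,roi):
    m=np.zeros_like(mask); x0,y0,x1,y1=roi; m[y0:y1,x0:x1]=mask[y0:y1,x0:x1]
    c=cv2.findContours(cv2.morphologyEx(m,cv2.MORPH_CLOSE,np.ones((5,5))),cv2.RETR_EXTERNAL,cv2.CHAIN_APPROX_NONE)[0]
    return max(c,key=cv2.contourArea)[:,0]
m=cont(((hsv[...,1]<60)&(hsv[...,2]>110)).astype(np.uint8)*255,(285,155,345,220))
P=ray("top",m,35); r=cv2.minAreaRect(P.astype(np.float32)); print("mould",r,cv2.boxPoints(r))
print(hsv[137,280],hsv[155,280],hsv[130,330])
f=cont(((hsv[...,2]<165)&(hsv[...,1]>120)&(hsv[...,0]<20)).astype(np.uint8)*255,(250,118,352,152))
P=ray("top",f,34); r=cv2.minAreaRect(P.astype(np.float32)); print("fence",r,cv2.boxPoints(r))
cv2.imwrite("pics/crop.png",cv2.resize(im[110:260,210:410],None,fx=4,fy=4,interpolation=cv2.INTER_CUBIC))
for n,p,z in(("tin",(243,187),27),("lureA",(375,153),20),("board",(229,229),10),("paintA",(197,193),90),("blueR",(360,195),35),("blueN",(320,239),35),("blueNR",(374,251),35),("lureb",(412,222),20)): print(n,ray("top",p,z))
E
```

```text
mould ((530.3453369140625, 26.20849609375), (88.23912048339844, 110.41094970703125), 67.97289276123047) [[462.62268     6.0139275]
 [564.97437   -35.395172 ]
 [598.068      46.403065 ]
 [495.7163     87.812164 ]]
[ 13 203 163] [ 17 177 194] [ 13 207 163]
fence ((705.513916015625, 76.40118408203125), (36.89276885986328, 327.0162353515625), 9.159252166748047) [[661.27563  234.88824 ]
 [713.32983  -87.958435]
 [749.7522   -82.08588 ]
 [697.698    240.7608  ]]
tin [[530.48875241 262.91088693]]
lureA [[ 647.61091795 -192.63125131]]
board [[388.50280905 310.73857008]]
paintA [[500.24676741 398.20219113]]
blueR [[ 497.7960155  -135.42528586]]
blueN [[351.33973782   0.50499107]]
blueNR [[ 310.87046983 -176.73171913]]
lureb [[ 406.62133713 -309.26371236]]
```

View pics/crop.png

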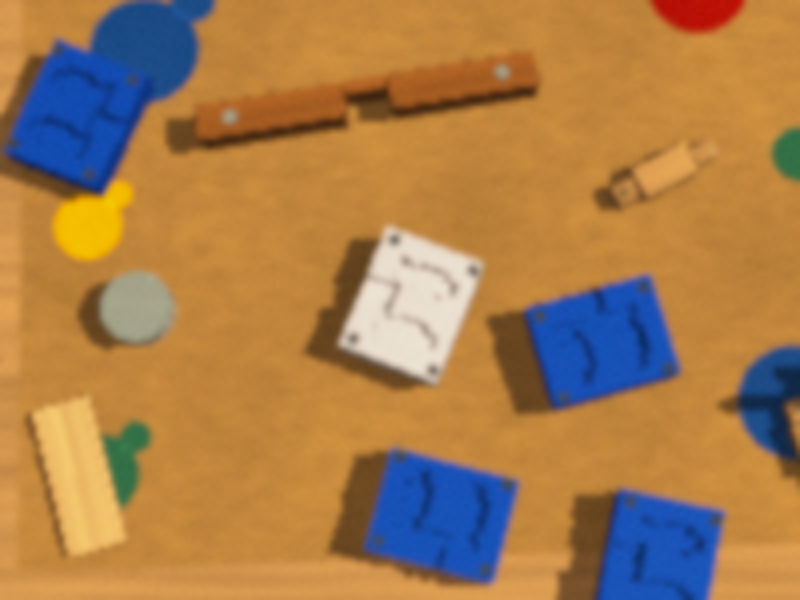

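The crop shows the grey mould with the pour-mouth channel leaving its left long side at crop (370,280), so mould x points at about 68°. The fence notch is at crop (368,105), so the mould must turn about -59°. I'll move over it to measure the fence more closely.

Emit:
{"api": "servo_tool", "payload": {"motion": "0.96 -0.98 -0.09 0 0 0;0.96 -0.98 -0.09 0 0 0;0.96 -0.98 -0.09 0 0 0;0.96 -0.98 -0.09 0 0 0;0.96 -0.98 -0.09 0 0 0;0.96 -0.98 -0.09 0 0 0;0.96 -0.98 -0.09 0 0 0;0.96 -0.98 -0.09 0 0 0;0.96 -0.98 -0.09 0 0 0;0.96 -0.98 -0.09 0 0 0", "jaw": 1}}

```text
time_s: 1.1
tcp_pos: [292.9, -423.7, 227.2]
tool_rot: [-3.122, -0.347, 0.001]
wrist_force: [-0.1, -0.6, 0.5]
grip_width: 0.003
grip_force: 0.0
```

Emit:
{"api": "servo_tool", "payload": {"motion": "0.96 -0.98 -0.09 0 0 0;0.96 -0.98 -0.09 0 0 0;0.96 -0.98 -0.09 0 0 0;0.96 -0.98 -0.09 0 0 0;0.96 -0.98 -0.09 0 0 0;0.96 -0.98 -0.09 0 0 0;0.96 -0.98 -0.09 0 0 0;0.96 -0.98 -0.09 0 0 0;0.96 -0.98 -0.09 0 0 0;0.96 -0.98 -0.09 0 0 0"}}

```text
time_s: 2.1
tcp_pos: [436.9, -190.4, 245.3]
tool_rot: [-3.122, -0.348, 0.001]
wrist_force: [0.2, -0.6, -0.7]
grip_width: 0.002
grip_force: 0.0
```

Emit:
{"api": "servo_tool", "payload": {"motion": "0.96 -0.98 -0.09 0 0 0;0.96 -0.98 -0.09 0 0 0;0.96 -0.98 -0.09 0 0 0;0.96 -0.98 -0.09 0 0 0;0.96 -0.98 -0.09 0 0 0;0.96 -0.98 -0.09 0 0 0;0.96 -0.98 -0.09 0 0 0;0.96 -0.98 -0.09 0 0 0;0.96 -0.98 -0.09 0 0 0;0.96 -0.98 -0.09 0 0 0;0 0 0 0 0 0;0 0 0 0 0 0"}}

```text
time_s: 3.3
tcp_pos: [580.6, 42.2, 262.9]
tool_rot: [3.122, 0.35, -0.003]
wrist_force: [0.2, 0.3, 0.3]
grip_width: 0.002
grip_force: 0.0
```

```bash
python3 - <<'E'
from h import *
import pickle
s=robot.read_state(); im=robot.read_camera("wrist"); cv2.imwrite("pics/w1.png",im); pickle.dump(s,open("w1.pkl","wb"))
print(s["time_s"],s["tcp_pos"],s["tool_rot"],s["wrist_force"])
E
```

```text
3.3 [580.63814425  42.15299031 262.92618776] [ 3.12178729e+00  3.49786474e-01 -2.63053885e-03] [0.23053062 0.33865556 0.34440002]
```

View pics/w1.png

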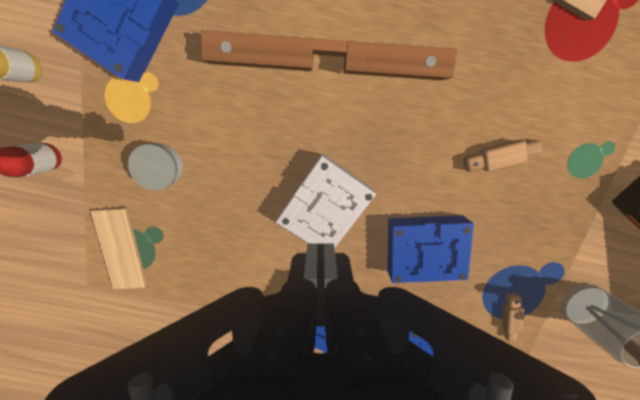

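The wrist view shows the fence top from (203,32) to (455,75) with the notch at (330,62), and the mould at (325,200). I'll zoom in to confirm the mouth and the fence edges.

```bash
python3 - <<'E'
from h import *
im=cv2.imread("pics/w1.png")
a=cv2.resize(im[20:90,190:465],(770,196),interpolation=cv2.INTER_CUBIC)
b=cv2.resize(im[150:250,260:400],(532,380),interpolation=cv2.INTER_CUBIC)
o=np.zeros((580,770,3),np.uint8);o[:196]=a;o[200:,:532]=b
cv2.imwrite("pics/z1.png",o)
E
```

```text
(no output)
```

View pics/z1.png

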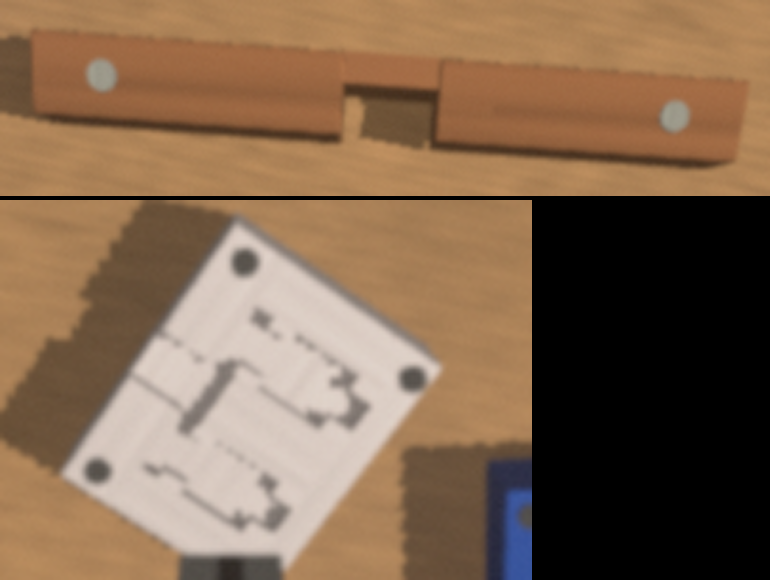

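```bash
python3 - <<'E'
from h import *
import pickle
s=pickle.load(open("w1.pkl","rb"))
z=np.array([(33,112),(342,135),(437,142),(735,160),(32,31),(748,82),(101,75),(675,116)],float)/2.8+[190,20]
P=ray("wrist",z,34,s); print(P.round(1))
d=(P[0]-P[3]); print("front ang",np.degrees(np.arctan2(-d[0],d[1])),np.linalg.norm(d))
d=(P[4]-P[5]); print("back ang",np.degrees(np.arctan2(-d[0],d[1])),np.linalg.norm(d))
d=(P[6]-P[7]); print("screw ang",np.degrees(np.arctan2(-d[0],d[1])),(P[6]+P[7])/2)
# mould corners: zoomed part
m=np.array([(237,217),(442,368),(62,472)],float); m[:,1]-=200; m=m/3.8+[260,150]
Q=ray("wrist",m,35,s); print(Q.round(1),np.linalg.norm(Q[0]-Q[1]),np.linalg.norm(Q[0]-Q[2]), (Q[1]+Q[2])/2)
# top cam refine fence using crop coords
t=np.array([(101-0,0)])
z=np.array([(230,117),(503,72),(197,103),(533,52),(347,120),(388,110)],float)/4+[210,110]
print(ray("top",z,34).round(1))
E
```

```text
[[676.4 206.2]
 [696.4  77.8]
 [702.6  38. ]
 [723.9 -87.5]
 [706.6 210. ]
 [753.6 -82.5]
 [696.7 180.3]
 [734.6 -57.1]]
front ang 9.183728362309024 297.5610470340002
back ang 9.123152132522065 296.24083237612314
screw ang 9.06956383332378 [715.61050252  61.60475946]
[[600.   43.3]
 [564.7 -38.2]
 [497.3  84.1]] 88.80589489068801 110.5054350741256 [531.02307748  22.99635471]
[[697.1 180.4]
 [735.  -57.1]
 [710.1 209.4]
 [752.9 -83.5]
 [693.2  78.7]
 [701.8  43.1]]
```

Two views agree. The fence is at 9.1° and the notch at (700,59), so the seated mould centre is (656.4,52). The mould is at about (530.5,25) and 67.3°. I'll plan the corner push with a short quasi-static model.

```bash
cat > sim.py <<'E'
import numpy as np
def step(c,th,p,v,n_body,mu,k=38.):
    """quasi-static push: point p moves by v, face with inward normal n_body; returns new c,th,force?"""
    R=np.array([[np.cos(th),-np.sin(th)],[np.sin(th),np.cos(th)]])
    n=R@n_body; t=np.array([-n[1],n[0]]); r=p-c
    J=lambda f: np.r_[f,(r[0]*f[1]-r[1]*f[0])/k**2]
    vel=lambda w: w[:2]+w[2]*np.array([-r[1],r[0]])
    M=np.c_[vel(J(n)),vel(J(t))]; a,b=np.linalg.solve(M,v)
    if abs(b)>mu*a:
        f=n+np.sign(b)*mu*t; a=(v@n)/(vel(J(f))@n); w=a*J(f)
    else: w=a*J(n)+b*J(t)
    return c+w[:2],th+w[2]
def run(c,th,p,path,n_body,mu):
    c=np.array(c,float);p=np.array(p,float)
    for d in path:
        for i in range(20):
            v=np.array(d)/20; c,th=step(c,th,p,v,n_body,mu); p=p+v
    R=np.array([[np.cos(th),-np.sin(th)],[np.sin(th),np.cos(th)]])
    return c,np.degrees(th),p,(p-c)@R
E
python3 - <<'E'
from sim import *
c=np.array([530.5,25]);th=np.radians(67.3)
R=np.array([[np.cos(th),-np.sin(th)],[np.sin(th),np.cos(th)]])
for y0 in(44,):
  p=c+R@[-44,y0]; print("p",p)
  for angs in((60,45,30,15),(70,50,40,30),(75,65,55,45)):
    for mu in(.1,.4):
     for L in(15,20):
      o=run(c,th,p,[L*np.array([np.cos(np.radians(a)),np.sin(np.radians(a))]) for a in angs],np.array([1.,0]),mu)
      print(y0,angs,mu,L,[np.round(x,1) for x in o])
E
```

```text
p [472.9284582    1.38818993]
44 (60, 45, 30, 15) 0.1 15 [array([561.3,  51.1]), np.float64(33.1), array([518.5,  36.4]), array([-43.9,  11. ])]
44 (60, 45, 30, 15) 0.1 20 [array([577.8,  56.6]), np.float64(23.7), array([533.7,  48. ]), array([-43.8,   9.9])]
44 (60, 45, 30, 15) 0.4 15 [array([567.9,  46.3]), np.float64(40.5), array([518.5,  36.4]), array([-44. ,  24.5])]
44 (60, 45, 30, 15) 0.4 20 [array([584.4,  49.3]), np.float64(31.2), array([533.7,  48. ]), array([-44. ,  25.2])]
44 (70, 50, 40, 30) 0.1 15 [array([559.7,  48.8]), np.float64(28.8), array([512.2,  44.1]), array([-43.9,  18.7])]
44 (70, 50, 40, 30) 0.1 20 [array([573.1,  52. ]), np.float64(16.7), array([525.3,  58.4]), array([-43.9,  19.8])]
44 (70, 50, 40, 30) 0.4 15 [array([566.4,  44.5]), np.float64(36.2), array([512.2,  44.1]), array([-44. ,  31.8])]
44 (70, 50, 40, 30) 0.4 20 [array([579.7,  45.7]), np.float64(24.9), array([525.3,  58.4]), array([-44.1,  34.4])]
44 (75, 65, 55, 45) 0.1 15 [array([555. ,  45.6]), np.float64(26.7), array([502.4,  52.4]), array([-44. ,  29.7])]
44 (75, 65, 55, 45) 0.1 20 [array([563.2,  47.6]), np.float64(14.3), array([512.2,  69.4]), array([-44.1,  33.7])]
44 (75, 65, 55, 45) 0.4 15 [array([561.9,  42.1]), np.float64(33.4), array([502.4,  52.4]), array([-44.1,  41.3])]
44 (75, 65, 55, 45) 0.4 20 [array([568.8,  44. ]), np.float64(20.4), array([512.2,  69.4]), array([-44.2,  43.5])]
```

Emit:
{"api": "servo_tool", "payload": {"motion": "0 0 0 0 0 0.92;-0.93 0.34 0.2 0 0 0;-0.93 0.34 0.2 0 0 0;-0.93 0.34 0.2 0 0 0;-0.93 0.34 0.2 0 0 0;-0.93 0.34 0.2 0 0 0;-0.93 0.34 0.2 0 0 0;-0.93 0.34 0.2 0 0 0;0 0 1 0 0 0;0 0 1 0 0 0;0 0 1 0 0 0;0 0 1 0 0 0"}}

```text
time_s: 4.55
tcp_pos: [459.0, -26.6, 155.0]
tool_rot: [3.132, 0.245, 0.0]
wrist_force: [-0.0, 0.6, 0.1]
grip_width: 0.003
grip_force: 0.0
```

Emit:
{"api": "servo_tool", "payload": {"motion": "0 0 1 0 0 0;0 0 1 0 0 0;0 0 1 0 0 0;0 0 1 0 0 0;0 0 0.6 0 0 0;0 0 0.4 0 0 0;0 0 0 0 0 0;0 0 0 0 0 0"}}

```text
time_s: 5.35
tcp_pos: [460.4, -25.8, 56.3]
tool_rot: [3.132, 0.247, 0.001]
wrist_force: [-0.1, -0.1, 0.0]
grip_width: -0.001
grip_force: 0.0
```

Emit:
{"api": "servo_tool", "payload": {"motion": "0 0 0.9 0 0 0;0 0 0.85 0 0 0;0 0 0 0 0 0;0.16 -0.25 0 0 0 0;0.16 -0.25 0 0 0 0;0.1 -0.23 0 0 0 0;0.1 -0.23 0 0 0 0;0.1 -0.23 0 0 0 0;0.1 -0.23 0 0 0 0"}}

```text
time_s: 6.25
tcp_pos: [469.9, 5.3, 20.9]
tool_rot: [3.132, 0.248, 0.0]
wrist_force: [0.1, -0.2, 0.1]
grip_width: -0.0
grip_force: 0.0
```

Emit:
{"api": "servo_tool", "payload": {"motion": "0.14 -0.21 0 0 0 0;0.14 -0.21 0 0 0 0;0.14 -0.21 0 0 0 0;0.14 -0.21 0 0 0 0;0.17 -0.18 0 0 0 0;0.17 -0.18 0 0 0 0;0 0 0 0 0 0"}}

```text
time_s: 6.95
tcp_pos: [484.2, 31.7, 20.8]
tool_rot: [-3.132, -0.248, -0.001]
wrist_force: [0.2, -0.6, -0.2]
grip_width: -0.005
grip_force: 0.0
```

```bash
cat >> h.py <<'E'
def look(tag):
    s=robot.read_state(); w=robot.read_camera("wrist"); t=robot.read_camera("top"); sc=robot.read_camera("scene")
    print(s["time_s"],s["tcp_pos"].round(1),s["tool_rot"].round(3),s["wrist_force"].round(1))
    for n,im in(("wrist",w),("top",t),("scene",sc)):
        cv2.imwrite(f"pics/{n}_{tag}.png",im)
        hsv=cv2.cvtColor(im,cv2.COLOR_BGR2HSV)
        m=((hsv[...,1]<60)&(hsv[...,2]>110)).astype(np.uint8)*255
        m=cv2.morphologyEx(m,cv2.MORPH_CLOSE,np.ones((5,5)))
        for c in cv2.findContours(m,cv2.RETR_EXTERNAL,cv2.CHAIN_APPROX_NONE)[0]:
            if cv2.contourArea(c)<150: continue
            r=cv2.minAreaRect(ray(n,c[:,0],35,s).astype(np.float32))
            if 480<r[0][0]<680 and -60<r[0][1]<150:
                b=cv2.boxPoints(r); e=[b[1]-b[0],b[2]-b[1]]; e=max(e,key=np.linalg.norm); a=np.degrees(np.arctan2(-e[0],e[1]))
                print(n,np.round(r[0],1),np.round(r[1],1),"x-angle mod180",round(a%180,1))
E
python3 -c "from h import *;look('a')"
```

```text
6.95 [484.2  31.7  20.8] [-3.132e+00 -2.480e-01 -1.000e-03] [ 0.2 -0.6 -0.2]
wrist [530.7  23.9] [ 87.7 109.4] x-angle mod180 68.0
scene [539.1  19.4] [ 90.3 126.9] x-angle mod180 67.8
```

View pics/wrist_a.png

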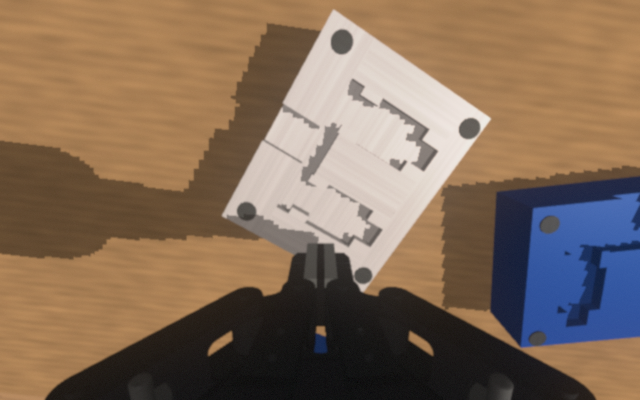

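```bash
python3 - <<'E'
from h import *
s=robot.read_state()
T=s["tcp_pos"]; R=Ro.from_rotvec(s["tool_rot"]).as_matrix()
for off in((0,0,0),(0,0,11),(11,0,11),(11,14.5,11),(11,-14.5,11)): print(off,proj("wrist",T+R@np.array(off),s).round(),proj("scene",T+R@np.array(off)).round(),proj("top",T+R@np.array(off)).round())
im=cv2.imread("pics/scene_a.png"); cv2.imwrite("pics/sc_a.png",cv2.resize(im[120:280,250:450],(800,600),interpolation=cv2.INTER_CUBIC))
E
```

```text
(0, 0, 0) [[319. 241.]] [[328. 198.]] [[311. 200.]]
(0, 0, 11) [[319. 234.]] [[328. 200.]] [[311. 201.]]
(11, 0, 11) [[319. 217.]] [[331. 203.]] [[310. 198.]]
(11, 14.5, 11) [[343. 217.]] [[327. 206.]] [[315. 197.]]
(11, -14.5, 11) [[295. 217.]] [[335. 200.]] [[306. 198.]]
```

View pics/sc_a.png

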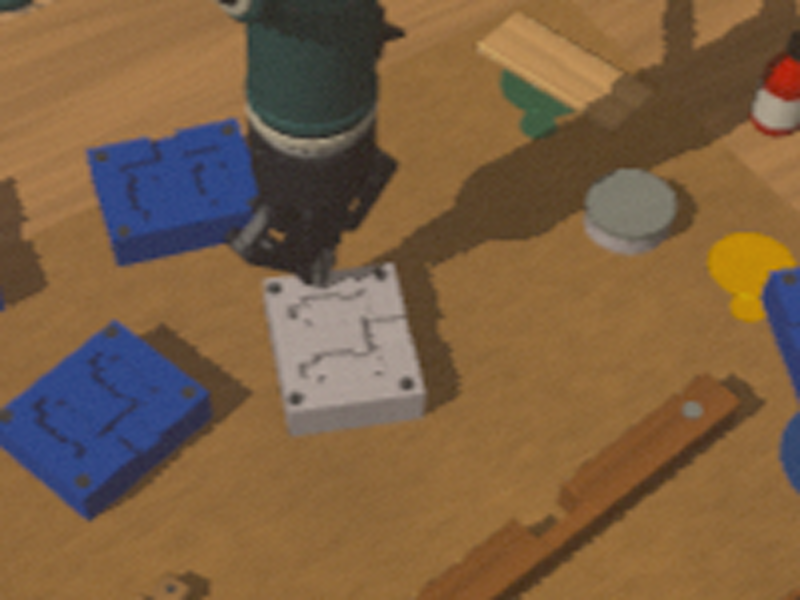

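```bash
python3 - <<'E'
from h import *
s=robot.read_state()
R=Ro.from_rotvec(s["tool_rot"]).as_matrix()
for z in(0,10,20,30,40,50):
    a=ray("wrist",(320,243),z,s)[0]; b=ray("scene",(330,190.5+0),z)[0]
    f=lambda p:(R.T@(np.r_[p,z]-s["tcp_pos"])).round(1)
    print(z,f(a),f(b))
im=cv2.imread("pics/wrist_a.png")[190:310,240:400]; im2=cv2.imread("pics/scene_a.png")[170:215,300:360]
cv2.imwrite("pics/z2.png",np.hstack([cv2.resize(im,(400,300),interpolation=cv2.INTER_CUBIC),cv2.resize(im2,(400,300),interpolation=cv2.INTER_CUBIC)]))
print(robot.read_state()["time_s"])
E
```

```text
0 [-10.5   0.4  20.6] [-25.9 -28.8  20.6]
10 [-6.   0.4 10.6] [-20.6 -24.3  10.6]
20 [-1.5  0.4  0.6] [-15.4 -19.8   0.6]
30 [ 2.9  0.4 -9.4] [-10.1 -15.2  -9.4]
40 [  7.4   0.4 -19.4] [ -4.8 -10.7 -19.4]
50 [ 11.9   0.4 -29.4] [  0.4  -6.2 -29.4]
7.1
```

View pics/z2.png

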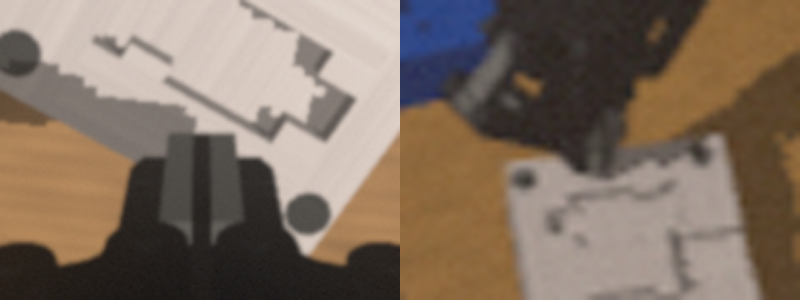

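```bash
python3 - <<'E'
from h import *
s=robot.read_state(); print(s["tcp_pos"],s["qpos"].round(3))
R=Ro.from_rotvec(s["tool_rot"]).as_matrix()
for z in(10,20,30,35,40,50):
    f=lambda p:(R.T@(np.r_[p,z]-s["tcp_pos"])).round(1)
    print(z,f(ray("wrist",(320,243),z,s)[0]),f(ray("scene",(329.7,195.8),z)[0]))
# wrist widths of front faces: px 307..335
E
```

```text
[483.57824153  31.20505204  20.61937164] [ 0.013  0.11   2.172 -0.     0.86   1.426]
10 [-6.   0.4 10.6] [ -7.8 -12.2  10.6]
20 [-1.5  0.4  0.6] [-2.6 -7.8  0.6]
30 [ 2.9  0.4 -9.4] [ 2.5 -3.4 -9.4]
35 [  5.2   0.4 -14.4] [  5.1  -1.2 -14.4]
40 [  7.4   0.4 -19.4] [  7.6   1.  -19.4]
50 [ 11.9   0.4 -29.4] [ 12.8   5.4 -29.4]
```

The two rays meet at about z = 38, so the fingertips are passing over the mould: they stand higher than nose_length implies. The mould hasn't moved. I'll retreat to the start point and lower in small steps, watching the force.

Emit:
{"api": "servo_tool", "payload": {"motion": "-0.4 0.66 0 0 0 0;-0.4 0.66 0 0 0 0;-0.4 0.66 0 0 0 0;-0.42 0.64 0 0 0 0;0 0 0.2 0 0 0;0 0 0.2 0 0 0;0 0 0 0 0 0;0 0 0 0 0 0"}}

```text
time_s: 7.9
tcp_pos: [459.8, -25.3, 12.4]
tool_rot: [-3.132, -0.248, 0.001]
wrist_force: [0.0, -0.3, 0.3]
grip_width: 0.003
grip_force: 0.0
```

```bash
python3 - <<'E'
from h import *
s=robot.read_state(); im=robot.read_camera("wrist"); sc=robot.read_camera("scene")
print(s["tcp_pos"],s["wrist_force"])
cv2.imwrite("pics/z3.png",np.hstack([cv2.resize(im[180:320,220:420],(400,300),interpolation=cv2.INTER_CUBIC),cv2.resize(sc[165:225,290:370],(400,300),interpolation=cv2.INTER_CUBIC)]))
E
```

```text
[459.83606082 -25.27701097  12.43142385] [ 0.02307999 -0.31908154  0.26705977]
```

View pics/z3.png

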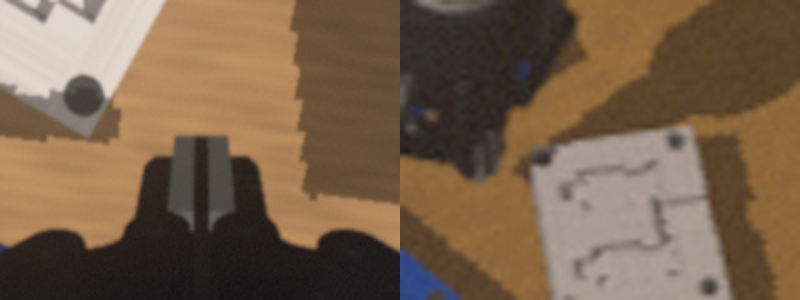

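The wrist crop shows the shut fingertips clear of the mould corner, and the scene crop puts the tip at about pixel (306.6,201). Now I'll lower until the fingertips touch the bench.

```bash
python3 - <<'E'
from h import *
s=robot.read_state()
R=Ro.from_rotvec(s["tool_rot"]).as_matrix()
for z in(0,10,20,30,40):
    f=lambda p:(R.T@(np.r_[p,z]-s["tcp_pos"])).round(1)
    print(z,f(ray("wrist",(320,244),z,s)[0]),f(ray("scene",(306.6,201),z)[0]))
E
```

```text
0 [-7.6  0.4 12.7] [-9.2 -9.4 12.7]
10 [-3.1  0.4  2.7] [-3.7 -5.6  2.7]
20 [ 1.4  0.4 -7.3] [ 1.7 -1.8 -7.3]
30 [  5.9   0.4 -17.3] [  7.1   2.  -17.3]
40 [ 10.4   0.4 -27.3] [ 12.5   5.9 -27.3]
```

Emit:
{"api": "servo_tool", "payload": {"motion": "0 0 0.1 0 0 0;0 0 0 0 0 0"}}

```text
time_s: 8.2
tcp_pos: [459.9, -25.4, 10.5]
tool_rot: [-3.132, -0.248, 0.0]
wrist_force: [-0.1, -0.1, 0.1]
grip_width: 0.0
grip_force: 0.0
```

Emit:
{"api": "servo_tool", "payload": {"motion": "0 0 0.1 0 0 0;0 0 0 0 0 0"}}

```text
time_s: 8.4
tcp_pos: [459.7, -25.5, 8.4]
tool_rot: [-3.132, -0.247, 0.001]
wrist_force: [-0.5, -0.3, -0.5]
grip_width: -0.004
grip_force: 0.0
```

Emit:
{"api": "servo_tool", "payload": {"motion": "0 0 0.1 0 0 0;0 0 0 0 0 0"}}

```text
time_s: 8.6
tcp_pos: [459.7, -25.6, 6.4]
tool_rot: [-3.132, -0.247, 0.001]
wrist_force: [-0.1, -0.2, -0.0]
grip_width: 0.001
grip_force: 0.0
```

Emit:
{"api": "servo_tool", "payload": {"motion": "0 0 0.1 0 0 0;0 0 0.1 0 0 0;0 0 0 0 0 0"}}

```text
time_s: 8.9
tcp_pos: [459.6, -25.6, 2.3]
tool_rot: [-3.132, -0.247, 0.001]
wrist_force: [-0.6, 0.3, -0.5]
grip_width: -0.001
grip_force: 0.0
```

Emit:
{"api": "servo_tool", "payload": {"motion": "0 0 0.1 0 0 0;0 0 0.05 0 0 0;0 0 0 0 0 0"}}

```text
time_s: 9.2
tcp_pos: [459.7, -25.6, -0.5]
tool_rot: [-3.132, -0.247, 0.001]
wrist_force: [-0.0, 0.2, 0.0]
grip_width: 0.002
grip_force: 0.0
```

Emit:
{"api": "servo_tool", "payload": {"motion": "0 0 0.1 0 0 0;0 0 0.05 0 0 0;0 0 0 0 0 0"}}

```text
time_s: 9.5
tcp_pos: [459.7, -25.6, -3.5]
tool_rot: [-3.132, -0.247, 0.001]
wrist_force: [0.1, 1.0, 0.1]
grip_width: -0.001
grip_force: 0.0
```

No bench contact down to TCP z = -3.5, which matches the triangulation, so the tip is about 10 mm up. I'll push the corner again at this height.

Emit:
{"api": "servo_tool", "payload": {"motion": "0.19 -0.26 0 0 0 0;0.19 -0.26 0 0 0 0;0.19 -0.26 0 0 0 0;0.1 -0.23 0 0 0 0;0.1 -0.23 0 0 0 0;0.1 -0.23 0 0 0 0;0.1 -0.23 0 0 0 0"}}

```text
time_s: 10.2
tcp_pos: [472.2, 10.9, -3.5]
tool_rot: [3.131, 0.249, -0.006]
wrist_force: [-5.3, -5.1, 4.2]
grip_width: -0.0
grip_force: 3.3
```

Emit:
{"api": "servo_tool", "payload": {"motion": "0.14 -0.21 0 0 0 0;0.14 -0.21 0 0 0 0;0.14 -0.21 0 0 0 0;0.14 -0.21 0 0 0 0;0 0 0 0 0 0"}}

```text
time_s: 10.7
tcp_pos: [480.4, 29.9, -3.7]
tool_rot: [3.132, 0.249, -0.006]
wrist_force: [-4.7, -1.8, 2.8]
grip_width: 0.001
grip_force: 2.0
```

```bash
python3 -c "from h import *;look('b')"
```

```text
10.7 [480.4  29.9  -3.7] [ 3.132  0.249 -0.006] [-4.7 -1.8  2.8]
wrist [548.2  38.6] [ 87.6 109.4] x-angle mod180 42.8
scene [555.4  32.3] [ 89.7 127.6] x-angle mod180 43.2
```

Emit:
{"api": "servo_tool", "payload": {"motion": "0.14 -0.14 0 0 0 0;0.14 -0.14 0 0 0 0;0.14 -0.14 0 0 0 0;0.14 -0.14 0 0 0 0;0.16 -0.12 0 0 0 0;0.16 -0.12 0 0 0 0;0.16 -0.12 0 0 0 0;0.16 -0.12 0 0 0 0;0 0 0 0 0 0"}}

```text
time_s: 11.75
tcp_pos: [501.5, 54.2, -3.9]
tool_rot: [-3.131, -0.247, 0.004]
wrist_force: [-3.7, 0.9, 1.8]
grip_width: 0.001
grip_force: 1.8
```

```bash
python3 -c "from h import *;look('c')"
```

```text
11.75 [501.5  54.2  -3.9] [-3.131 -0.247  0.004] [-3.7  0.9  1.8]
wrist [566.7  45.5] [ 88.1 109.3] x-angle mod180 25.5
scene [571.8  38.7] [ 91.  126.6] x-angle mod180 27.0
```

Corner one has taken the mould to (566.7,45.5) and 25.5°. Next I'll push the corner beside the pour mouth, on the left short side, to finish the turn and take out the sideways offset.

Emit:
{"api": "servo_tool", "payload": {"motion": "-0.2 0 0 0 0 0;0 0 -1 0 0 0;0 0 -1 0 0 0;0 0 -1 0 0 0;0.94 -0.8 0 0 0 0;0.94 -0.8 0 0 0 0;0.94 -0.8 0 0 0 0;0.94 -0.8 0 0 0 0;0 0 1 0 0 0;0 0 1 0 0 0;0 0 1 0 0 0;0 0 0 0 0 0"}}

```text
time_s: 13.1
tcp_pos: [561.6, 127.7, -5.5]
tool_rot: [3.131, 0.247, -0.004]
wrist_force: [-0.9, -0.3, -0.9]
grip_width: 0.0
grip_force: 0.0
```

Emit:
{"api": "servo_tool", "payload": {"motion": "0 0 0 0 0 0;0.06 0.19 0 0 0 0;0.06 0.19 0 0 0 0;0.06 0.19 0 0 0 0;0.04 0.2 0 0 0 0;0.04 0.2 0 0 0 0;0.04 0.2 0 0 0 0;0 0 0 0 0 0"}}

```text
time_s: 13.9
tcp_pos: [574.5, 106.4, -1.8]
tool_rot: [-3.131, -0.246, -0.006]
wrist_force: [1.2, 3.5, 0.8]
grip_width: 0.0
grip_force: 1.7
```

```bash
python3 -c "from h import *;look('d')"
```

```text
13.9 [574.5 106.4  -1.8] [-3.131 -0.246 -0.006] [1.2 3.5 0.8]
wrist [544.2  50.6] [17.7  4.9] x-angle mod180 152.1
wrist [568.8  31.6] [ 90.9 109.4] x-angle mod180 19.2
top [569.   23.5] [89.3 91.7] x-angle mod180 18.2
scene [566.3  36.4] [ 93.1 155.6] x-angle mod180 22.7
```

Emit:
{"api": "servo_tool", "payload": {"motion": "0 -0.4 0 0 0 0;0 0 -1 0 0 0;0 0 -1 0 0 0;0 0 -1 0 0 0;-0.5 0 -1 0 0 0;-0.5 0 -1 0 0 0;0 0 0 0 0 0"}}

```text
time_s: 14.75
tcp_pos: [552.1, 110.7, 99.2]
tool_rot: [3.131, 0.248, 0.005]
wrist_force: [1.0, 0.7, 0.9]
grip_width: -0.0
grip_force: 0.0
```

```bash
python3 -c "from h import *;look('e')"
```

```text
14.75 [552.1 110.7  99.2] [3.131 0.248 0.005] [1.  0.7 0.9]
wrist [567.8  31.5] [ 89.8 110.4] x-angle mod180 18.9
top [569.4  32.8] [ 96.3 108.2] x-angle mod180 19.0
scene [572.   24.2] [ 92.7 124.8] x-angle mod180 20.9
```

Now at (568,31.7) and 19°, the mould still needs about -10° and +6 mm sideways. Pushing the near corner of the right short side gives both.

Emit:
{"api": "servo_tool", "payload": {"motion": "-0.05 0.93 0 0 0 0;-0.05 0.93 0 0 0 0;-0.05 0.93 0 0 0 0;-0.05 0.93 0 0 0 0;-0.05 0.93 0 0 0 0;-0.05 0.93 0 0 0 0;-0.05 0.93 0 0 0 0;-0.05 0.93 0 0 0 0;-0.05 0.93 0 0 0 0;0 0 0 0 0 0"}}

```text
time_s: 15.9
tcp_pos: [568.2, -57.9, 94.9]
tool_rot: [3.132, 0.244, -0.004]
wrist_force: [0.1, -0.2, -0.4]
grip_width: 0.004
grip_force: 0.0
```

Emit:
{"api": "servo_tool", "payload": {"motion": "0 0 1 0 0 0;0 0 1 0 0 0;0 0 1 0 0 0;0 0 1 0 0 0;0 0 0.8 0 0 0;0 0 0.33 0 0 0;0 0 0 0 0 0"}}

```text
time_s: 16.6
tcp_pos: [567.5, -55.6, -7.6]
tool_rot: [-3.131, -0.248, 0.005]
wrist_force: [0.5, -0.6, 1.3]
grip_width: 0.004
grip_force: 0.0
```

Emit:
{"api": "servo_tool", "payload": {"motion": "-0.03 -0.2 0 0 0 0;-0.03 -0.2 0 0 0 0;-0.03 -0.2 0 0 0 0;-0.03 -0.2 0 0 0 0;-0.03 -0.2 0 0 0 0;0 0 0 0 0 0"}}

```text
time_s: 17.2
tcp_pos: [563.3, -37.3, -5.0]
tool_rot: [3.13, 0.248, 0.002]
wrist_force: [-0.7, -3.7, 2.7]
grip_width: 0.0
grip_force: 1.8
```

```bash
python3 -c "from h import *;look('f')"
```

```text
17.2 [563.3 -37.3  -5. ] [3.13e+00 2.48e-01 2.00e-03] [-0.7 -3.7  2.7]
wrist [568.3  32.9] [ 87.7 114.6] x-angle mod180 17.1
top [562.3  80.9] [47.3 97.4] x-angle mod180 75.0
scene [588.6  33.3] [ 56.8 123. ] x-angle mod180 20.1
```

Emit:
{"api": "servo_tool", "payload": {"motion": "0 -0.2 0 0 0 0;0 -0.2 0 0 0 0;0 0 0 0 0 0"}}

```text
time_s: 17.65
tcp_pos: [562.0, -29.5, -5.3]
tool_rot: [3.131, 0.248, 0.001]
wrist_force: [0.2, -4.9, 2.9]
grip_width: -0.002
grip_force: 2.5
```

```bash
python3 -c "from h import *;look('g')"
```

```text
17.65 [562.  -29.5  -5.3] [3.131e+00 2.480e-01 1.000e-03] [ 0.2 -4.9  2.9]
wrist [568.7  40.4] [ 87.8 114.4] x-angle mod180 15.2
top [558.7  79.2] [90.4 44.5] x-angle mod180 90.0
scene [589.9  39.4] [ 57.3 121.8] x-angle mod180 18.8
```

Emit:
{"api": "servo_tool", "payload": {"motion": "0 0.5 0 0 0 0;0 0 -1 0 0 0;0 0 -1 0 0 0;0 0 -1 0 0 0;0 0 -1 0 0 0;0 0 -1 0 0 0;-0.75 -0.95 0 0 0 0;-0.75 -0.95 0 0 0 0;-0.75 -0.95 0 0 0 0;-0.75 -0.95 0 0 0 0;0 0 0 0 0 0;0 0 0 0 0 0", "jaw": 0.3}}

```text
time_s: 19.0
tcp_pos: [491.8, 27.1, 93.9]
tool_rot: [-3.131, -0.248, -0.0]
wrist_force: [0.7, 0.9, 0.8]
grip_width: 0.7
grip_force: 0.0
```

```bash
python3 -c "from h import *;look('h')"
```

```text
19.0 [491.8  27.1  93.9] [-3.131 -0.248 -0.   ] [0.7 0.9 0.8]
wrist [566.4  44.4] [ 87.7 109.9] x-angle mod180 13.5
scene [572.3  38.6] [ 93.8 124. ] x-angle mod180 14.2
```

Emit:
{"api": "servo_tool", "payload": {"motion": "0.85 -0.72 0 0 0 0;0.85 -0.72 0 0 0 0;0.85 -0.72 0 0 0 0;0.85 -0.72 0 0 0 0;0.85 -0.72 0 0 0 0;0.85 -0.72 0 0 0 0;0 0 1 0 0 0;0 0 1 0 0 0;0 0 1 0 0 0;0 0 1 0 0 0;0 0 0.6 0 0 0;0 0 0.3 0 0 0", "jaw": 1}}

```text
time_s: 20.35
tcp_pos: [578.5, 127.6, -5.6]
tool_rot: [3.132, 0.246, -0.004]
wrist_force: [0.2, -0.6, -1.0]
grip_width: 0.001
grip_force: 0.0
```

Emit:
{"api": "servo_tool", "payload": {"motion": "0 0 0 0 0 0;0 0 0 0 0 0;0 0.19 0 0 0 0;0 0.19 0 0 0 0;0 0.19 0 0 0 0;0 0.19 0 0 0 0;0 0.19 0 0 0 0;0 0 0 0 0 0;0 -0.4 0 0 0 0;0 -0.4 0 0 0 0"}}

```text
time_s: 21.35
tcp_pos: [579.0, 125.2, -4.0]
tool_rot: [3.131, 0.247, -0.001]
wrist_force: [-0.5, 0.3, -0.3]
grip_width: -0.001
grip_force: 0.0
```

Emit:
{"api": "servo_tool", "payload": {"motion": "0 0 -1 0 0 0;0 0 -1 0 0 0;0 0 -1 0 0 0;0 0 -1 0 0 0;0 0 -1 0 0 0;-0.82 0.58 0 0 0 0;-0.82 0.58 0 0 0 0;-0.82 0.58 0 0 0 0;-0.82 0.58 0 0 0 0;-0.82 0.58 0 0 0 0;-0.82 0.58 0 0 0 0;0 0 0 0 0 0"}}

```text
time_s: 22.55
tcp_pos: [490.6, 40.3, 95.3]
tool_rot: [3.131, 0.246, -0.005]
wrist_force: [-0.0, 0.6, 0.4]
grip_width: -0.003
grip_force: 0.0
```

```bash
python3 -c "from h import *;look('i')"
```

```text
22.55 [490.6  40.3  95.3] [ 3.131  0.246 -0.005] [-0.   0.6  0.4]
wrist [565.   36.6] [ 87.7 109.9] x-angle mod180 10.2
scene [571.7  31.4] [ 96.  121.9] x-angle mod180 10.5
```

The mould is at (565,36.6) and 10.2°, with less than 1 mm sideways error. It's square and still about 90 mm from the fence. I'll open the fingers and push with both against the back long side.

Emit:
{"api": "servo_tool", "payload": {"motion": "0 0.73 0 0 0 0;0 0 0 0 0 0;0 0 1 0 0 0;0 0 1 0 0 0;0 0 1 0 0 0;0 0 1 0 0 0;0 0 0.7 0 0 0;0 0 0.4 0 0 0;0 0 0 0 0 0;0 0 0 0 0 0", "jaw": 0.3}}

```text
time_s: 23.7
tcp_pos: [496.1, 26.6, -5.5]
tool_rot: [3.132, 0.247, 0.001]
wrist_force: [0.1, -0.4, -0.4]
grip_width: 0.702
grip_force: 0.0
```

Emit:
{"api": "servo_tool", "payload": {"motion": "0.25 0 0 0 0 0;0.25 0 0 0 0 0;0.25 0 0 0 0 0;0.25 0 0 0 0 0;0.3 0 0 0 0 0;0.3 0 0 0 0 0;0.3 0 0 0 0 0;0.3 0 0 0 0 0;0 0 0 0 0 0"}}

```text
time_s: 24.6
tcp_pos: [537.5, 33.5, -6.4]
tool_rot: [-3.132, -0.248, 0.006]
wrist_force: [-4.4, -0.8, 2.0]
grip_width: 0.7
grip_force: 2.5
```

```bash
python3 -c "from h import *;look('j')"
```

```text
24.6 [537.5  33.5  -6.4] [-3.132 -0.248  0.006] [-4.4 -0.8  2. ]
wrist [591.  40.] [ 87.  109.2] x-angle mod180 9.0
scene [596.   34.5] [ 96.5 122.4] x-angle mod180 9.7
```

Emit:
{"api": "servo_tool", "payload": {"motion": "0.3 -0.01 0 0 0 0;0.3 -0.01 0 0 0 0;0.3 -0.01 0 0 0 0;0.3 -0.01 0 0 0 0;0.3 -0.01 0 0 0 0;0.3 -0.01 0 0 0 0;0.3 0 0 0 0 0;0.3 0 0 0 0 0;0.3 0 0 0 0 0;0 0 0 0 0 0;0 0 0 0 0 0"}}

```text
time_s: 25.85
tcp_pos: [591.7, 43.2, -6.4]
tool_rot: [-3.132, -0.247, 0.001]
wrist_force: [-3.0, 0.1, -1.0]
grip_width: 0.7
grip_force: 1.3
```

```bash
python3 -c "from h import *;look('k')"
```

```text
25.85 [591.7  43.2  -6.4] [-3.132e+00 -2.470e-01  1.000e-03] [-3.   0.1 -1. ]
wrist [645.1  49.7] [ 87.1 109.2] x-angle mod180 9.0
scene [649.9  44.3] [ 96.4 121.5] x-angle mod180 8.2
```

Emit:
{"api": "servo_tool", "payload": {"motion": "0.15 0 0 0 0 0;0.15 0 0 0 0 0;0.15 0 0 0 0 0;0 0 0 0 0 0"}}

```text
time_s: 26.4
tcp_pos: [600.6, 44.6, -6.2]
tool_rot: [-3.132, -0.247, 0.002]
wrist_force: [-3.1, -0.8, -1.6]
grip_width: 0.699
grip_force: 2.0
```

Emit:
{"api": "servo_tool", "payload": {"motion": "0.05 0 0 0 0 0;0.05 0 0 0 0 0;0 0 0 0 0 0"}}

```text
time_s: 26.7
tcp_pos: [602.2, 44.8, -6.2]
tool_rot: [3.132, 0.247, -0.002]
wrist_force: [-5.3, -1.2, 0.2]
grip_width: 0.699
grip_force: 2.5
```

Emit:
{"api": "servo_tool", "payload": {"motion": "0.05 0 0 0 0 0;0 0 0 0 0 0"}}

```text
time_s: 26.9
tcp_pos: [603.5, 45.1, -6.2]
tool_rot: [-3.132, -0.247, 0.001]
wrist_force: [-5.3, -0.8, -0.8]
grip_width: 0.702
grip_force: 2.3
```

Emit:
{"api": "servo_tool", "payload": {"motion": "0.05 0 0 0 0 0;0 0 0 0 0 0"}}

```text
time_s: 27.1
tcp_pos: [603.4, 45.1, -6.2]
tool_rot: [3.132, 0.247, -0.005]
wrist_force: [-7.3, -0.4, 2.1]
grip_width: 0.698
grip_force: 3.8
```

Emit:
{"api": "servo_tool", "payload": {"motion": "0.05 0 0 0 0 0;0 0 0 0 0 0"}}

```text
time_s: 27.3
tcp_pos: [603.4, 45.1, -6.2]
tool_rot: [3.132, 0.248, -0.008]
wrist_force: [-10.0, -2.3, 4.6]
grip_width: 0.696
grip_force: 5.3
```

Emit:
{"api": "servo_tool", "payload": {"motion": "0.05 0 0 0 0 0;0 0 0 0 0 0"}}

```text
time_s: 27.5
tcp_pos: [603.3, 45.0, -6.2]
tool_rot: [3.132, 0.247, -0.012]
wrist_force: [-13.4, -2.4, 7.1]
grip_width: 0.703
grip_force: 6.7
```

```bash
python3 -c "from h import *;look('l')"
```

```text
27.5 [603.3  45.   -6.2] [ 3.132  0.247 -0.012] [-13.4  -2.4   7.1]
wrist [657.1  51.6] [ 87.4 109.3] x-angle mod180 8.9
scene [659.8  46.3] [ 90.4 122.4] x-angle mod180 7.8
```

The TCP has stopped while the force climbs, so the mould is against the fence at (657,51.6) and 8.9°. I'll back off and check with a picture.

Emit:
{"api": "servo_tool", "payload": {"motion": "-0.3 0 0 0 0 0;-0.5 0 0 0 0 0;-0.7 0 0 0 0 0;0 0 -1 0 0 0;0 0 -1 0 0 0;0 0 -1 0 0 0;0 0 -1 0 0 0;0 0 -1 0 0 0;0 0 -1 0 0 0;0 0 -1 0 0 0;0 0 -1 0 0 0;0 0 0 0 0 0"}}

```text
time_s: 28.85
tcp_pos: [581.1, 41.0, 158.7]
tool_rot: [3.131, 0.247, 0.016]
wrist_force: [0.5, 0.5, 0.7]
grip_width: 0.698
grip_force: 0.0
```

```bash
python3 - <<'E'
from h import *
look('m')
im=cv2.imread("pics/wrist_m.png"); cv2.imwrite("pics/m2.png",cv2.resize(im[0:200,170:470],(800,533),interpolation=cv2.INTER_CUBIC))
E
```

```text
28.85 [581.1  41.  158.7] [3.131 0.247 0.016] [0.5 0.5 0.7]
wrist [657.2  51.8] [ 87.3 110.5] x-angle mod180 9.0
scene [660.2  45.7] [ 89.9 122.3] x-angle mod180 8.9
```

View pics/m2.png

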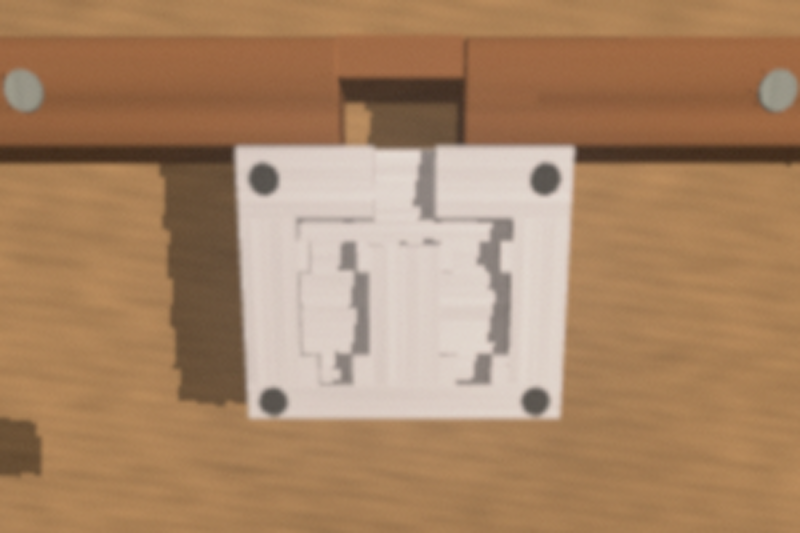

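The mould sits flush against the fence, with the pour mouth (crop x 374–435) centred in the notch (342–465), and the robot is clear of it. I'm handing in.

```bash
python3 -c "
from station import robot
print(robot.close_job())"
```

```text
the job is handed in; nothing more can be done
None
```

The mould was pushed round by its corners without being picked up, and it now sits flush against the fence with its pour mouth centred in the notch; the job was handed in at about 29 s of the 69 s allowed.

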